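# Stand the weighted setting gauge under the filling spout

## Robot

A 6-joint arm with a two-finger parallel gripper is mounted at the origin on a cart in front of the work surface, level with it; the furniture and walls round the work are solid. World frame = base frame: x ahead of the robot, y to its left, z up, the work surface at z = 0. Lengths are in m, angles in rad, forces in N, time in s.
With the tool pointing down it reaches from about 0.275 to 0.825 m from the base axis. Payload 4.9 kg.
Tool frame: the origin (TCP) lies midway between the tips of the shut fingers; the grasp point (between the pads) lies 19 mm behind it (bot.grip_depth is the distance from the TCP to the grasp point, in m); z points along the fingers, y is the line along which they close (so a half turn about z gives the same grasp; the last joint's range is limited). The gripper opens to 85 mm and grips with 20 to 120 N. Pads are 22 mm wide; open, the fingers measure 114 mm over their backs; the gripper's body (76 mm by 85 mm) begins 54 mm behind the grasp point. The pads swing forward as they close: fully open they stand 13 mm farther back than shut.
Start: joints at [-1.291, 0.326, -0.193, 1.052, 0, 1.437], TCP at [0.221, -0.504, 0.231] pointing down, gripper open.
Joint ranges: [-2.65, 2.65], [-0.97, 1.79], [-1.3, 1.35], [-1.93, 2.1], [-1.47, 1.37], [-3.14, 3.14]. Speed limits (rad/s): [2.57, 2.57, 3.14, 3.14, 3.14, 3.14].

## Interface

Orientations are given as a unit quaternion [w, x, y, z].
In Python, from cell import bot gives the robot as it stands. Calls block until the motion is done:
- bot.move_pose(position, orientation): joint-space move of the TCP to a pose.
- bot.move_linear(position, speed=0.15, rotation=None, until_force=None): straight line of the TCP; rotation=None keeps the orientation; speed is the mean speed in m/s. With until_force (N) it stops when the force on the tool has changed by that much, and returns True; else False.
- bot.goto_joints(angles): joint-space move.
- bot.set_gripper(opening, grasp_force=None): opening from 0.0 (shut) to 1.0 (fully open); grasp_force is the grip in N (None keeps the last); returns when the fingers have stopped.
- bot.wait(seconds).
- bot.solve_ik(position, orientation): joint angles nearest the present ones, or None.
- bot.camera(name): name is "scene" or "top"; returns the picture (384x512x3 uint8, red, green, blue); there is no depth.
- bot.calibration(name): a dict with "mtx" (3x3 intrinsics, pixels), "k1" (the pictures are not rectified: a ray, as slopes to the right and down, at radius r is drawn at 1 + k1 r^2 times it, then the intrinsics apply), "extrinsics" (4x4, takes a point from world to camera coordinates). Camera axes: x right, y down, z forward; pixel columns grow to the right and rows downward; lengths in m; the calibration is good to about 2 mm. A picture is of the moment at which its call begins. calibration takes no time and is no camera call.
A pose or a line that the arm cannot do raises bot.PlanningError and nothing moves.
- bot.close_job(): hands the job in; it is judged then, once.
Trained networks look in the newest picture that a camera, given by its name, has taken for a name from the list of things; names that differ only in an ending like _2 or _b are one class to them, and where a whole thing is asked for, a point or a joint stands for the part that bears it (a point fixed in the world has none). Each returns a list of dicts, best first, with "confidence" (0 to 1); they miss things now and then, are a little off and sometimes report something else, mostly with a low value. They report only what shows in the picture. A call takes as long as a camera call.
- bot.search_frame(camera, thing): "bbox" ([left, top, width, height] in pixels, round what is visible of it).
Readings, each from a call of its own:
- bot.read_clock(): time.
- bot.read_joint_positions(): joint angles.
- bot.read_joint_vel(): joint speeds.
- bot.read_joint_efforts(): joint torques, N m.
- bot.read_position(): TCP position.
- bot.read_tool_rot(): TCP orientation.
- bot.read_ft_force(): force on the tool from outside, world axes, zero at the start.
- bot.read_moment(): the same for the moment, N m.
- bot.read_gripper_width(): opening from 0.0 (shut) to 1.0 (fully open).
- bot.read_finger_force(): force on a finger pad.
Only numpy, scipy, OpenCV 4.12 (cv2) and the standard library are available. Lean on these libraries where they do the work, as an engineer would, in place of code of your own. Each camera call takes 0.05 s, during which the arm holds its last target. There are 200 camera calls.

## Task

Take the gauge in the front place of the small rack (the one nearer the robot), lift it clear and feel by its balance which end is the weighted one. Then stand it upright, weighted end down, on the round black pad under the filling spout, with its foot wholly on the pad, and let go. Leave the other gauge in its place, do not knock the filling head, and leave the things round about where they are.

Things in the scene. Friction and masses are not known exactly. Their poses are not given: they have to be found in the camera images.
- gauge_a_mid (a point): middle of a setting gauge, on its axis: white round bar 28 mm thick, 150 mm long overall with its two grey end caps (32 mm thick, 14 mm long, flat faces). y runs along the bar (its sign says nothing of the weight). Starts lying level in the rack, axis 70 mm above the worktop, in the front or rear place (varies); rests under it are 10 mm thick, 50 mm either side of the middle
- gauge_b_mid (a point): middle of a setting gauge, on its axis: white round bar 28 mm thick, 150 mm long overall with its two grey end caps (32 mm thick, 14 mm long, flat faces). y runs along the bar (its sign says nothing of the weight). Starts lying level in the rack, axis 70 mm above the worktop, in the front or rear place (varies); rests under it are 10 mm thick, 50 mm either side of the middle
- gauge_a: the same gauge as gauge_a_mid, 0.25 to 0.4 kg; origin 16 mm below its middle as it lies at the start, axes alike. Both ends look alike; a weight hidden in one end puts the centre of mass about 35 mm from the middle towards it; which end cannot be seen, and it is not the same end on both gauges
- gauge_b: the same gauge as gauge_b_mid, 0.25 to 0.4 kg; origin 16 mm below its middle as it lies at the start, axes alike. Both ends look alike; a weight hidden in one end puts the centre of mass about 35 mm from the middle towards it; which end cannot be seen, and it is not the same end on both gauges
- rack: fixed aluminium rack with blue V rests, plate 150 x 124 x 8 mm, rests up to 68 mm high; origin at the centre of its underside on the worktop, z up. Two gauges lie along its y axis, the front one at x = -40 mm (nearer the robot), the rear one at x = +40 mm
- filler: fixed steel base plate of the filling head, 6 mm thick, 100 mm wide (y), from 52 mm in front of the pad centre to 162 mm behind it; origin on the worktop below the pad centre, x towards the column behind, z up. Fixed glass jars, 113 mm high, fill the worktop left of y = -0.13 m
- pad (a point): centre of the top of the round black rubber pad, 76 mm across, 10 mm above the worktop; axes as filler, z up
- head: the fixed filling head over the pad (same origin and axes as filler): spout 20 mm across at its tip, its tip 192 mm above the worktop (182 mm above the pad), straight over the pad centre; from 210 to 257 mm up a round steel housing 60 mm across; from it an arm 44 mm wide leads back to a 36 mm column 120 mm behind the pad centre, 268 mm tall. The front and both sides are open
- label_roll: roll of labels, 66 mm across, 39 mm high, bystander; origin at the centre of its underside
- funnel: white funnel standing on its mouth, 68 mm across, 72 mm high, bystander; origin at the centre of its underside
- counter: small white tally counter, 44 x 51 x 30 mm, bystander; origin at the centre of its underside
- brush: wooden-handled flat brush, 195 x 34 x 13 mm, lying, bystander; origin at the centre of its underside, handle along -x

How it is judged:
On the way:
1. the front gauge has been lifted clear of the rack (its middle at least 85 mm above the worktop) (height (world z) of any of gauge_a_mid, gauge_b_mid above 0.085 m), for 0.2 s.
At the end, for the whole second after the job is handed in: The gauge from the front place stands upright (within 0.12 rad), weighted end down, on the pad, its axis within 24 mm of the pad centre (foot on the 76 mm pad), at rest and let go; the other gauge is still in the rear place of the rack, moved less than 15 mm (((angle between the y axis of gauge_a_mid and the z axis of pad, either way round below 0.12 rad and z of gauge_a_weighted_end in the frame of pad below 0.02 m and horizontal distance between gauge_a_mid and pad below 0.024 m and z of gauge_a_mid in the frame of pad between 0.067 and 0.083 m and linear speed of gauge_a below 0.02 m/s and x of gauge_b_mid in the frame of rack above 0.02 m and distance of gauge_b_mid from where it was at the start of the episode below 0.015 m) or (angle between the y axis of gauge_b_mid and the z axis of pad, either way round below 0.12 rad and z of gauge_b_weighted_end in the frame of pad below 0.02 m and horizontal distance between gauge_b_mid and pad below 0.024 m and z of gauge_b_mid in the frame of pad between 0.067 and 0.083 m and linear speed of gauge_b below 0.02 m/s and x of gauge_a_mid in the frame of rack above 0.02 m and distance of gauge_a_mid from where it was at the start of the episode below 0.015 m))); the robot touches nothing.
It fails at once if a bystander (funnel, label roll, counter or brush) is moved more than 30 mm (distance of any of label_roll, funnel, counter, brush from where it was at the start of the episode above 0.03 m).
It fails at once if the filling head is knocked (more than 10 N) (contact force between anything else and head above 10 N).
It also fails if it takes over 58 s, if anything falls off the work surface, if the arm or the gripper's body presses on something with over 40 N, if the wrist force passes 120 N, or if a joint passes its speed limit or range.

## Working session

There is one attempt and no reset: what is moved stays moved. The work goes in short steps, each a Python script; the robot and the scene stay as the last script left them, time stands still between calls to the robot, and variables do not carry over. Pictures are saved under pics/ and viewed, at most 10 in all, crops included, and the job is handed in when it is done.

```bash
mkdir -p pics; ls; cat > h.py <<'E'
import numpy as np, cv2
from cell import bot
def save(n,f):
    im=bot.camera(n); cv2.imwrite(f,cv2.cvtColor(im,cv2.COLOR_RGB2BGR)); return im
def ray(cam,uv):
    c=bot.calibration(cam); K=np.array(c["mtx"]); k=c["k1"]; E=np.array(c["extrinsics"])
    d=cv2.undistortPoints(np.array([[uv]],float),K,np.array([k,0,0,0.]))[0,0]
    R=E[:3,:3]; return -R.T@E[:3,3], R.T@np.array([d[0],d[1],1])
def atz(cam,uv,z):
    o,d=ray(cam,uv); return o+d*(z-o[2])/d[2]
def proj(cam,p):
    c=bot.calibration(cam); E=np.array(c["extrinsics"])
    return cv2.projectPoints(np.array(p,float).reshape(-1,1,3),cv2.Rodrigues(E[:3,:3])[0],E[:3,3],np.array(c["mtx"]),np.array([c["k1"],0,0,0.]))[0][:,0]
E
python3 - <<'E'
from h import *
np.set_printoptions(precision=4,suppress=True)
for n in("top","scene"):
    save(n,f"pics/{n}0.png"); o,_=ray(n,(256,192)); print(n,"cam at",o)
    for t in("gauge_a_mid","gauge_a","rack","filler","pad","head","label_roll","funnel","counter","brush"):
        for r in bot.search_frame(n,t)[:3]:
            b=r["bbox"]; uv=(b[0]+b[2]/2,b[1]+b[3]/2)
            print(t,round(r["confidence"],2),np.round(b,1),atz(n,uv,0.07 if 'gauge' in t else 0.01)[:2])
E
```

```text
pics
top cam at [ 0.4365 -0.1587  0.9915]
gauge_a_mid 0.71 [245.8  65.2  46.5 107.1] [ 0.7092 -0.2411]
gauge_a_mid 0.65 [297.2 186.1  55.   34.6] [ 0.4938 -0.3814]
gauge_a 0.69 [292.  187.1  63.7  33. ] [ 0.4933 -0.3792]
gauge_a 0.62 [284.6 213.3  56.9  36.8] [ 0.423  -0.3511]
rack 0.93 [284.3 188.6  54.1  64.9] [ 0.4503 -0.3592]
filler 0.79 [243.2  63.6  51.9 109.2] [ 0.7285 -0.2468]
pad 0.71 [243.1  62.7  48.5 110. ] [ 0.7298 -0.2419]
pad 0.7 [111.  244.5  73.   11.6] [0.3713 0.071 ]
head 0.83 [253.   58.8  38.   91. ] [ 0.768  -0.2547]
label_roll 0.64 [324.1 141.7  24.   28.6] [ 0.6268 -0.4297]
funnel 0.87 [356.2 166.3  22.   23.4] [ 0.5675 -0.5154]
funnel 0.6 [230.6 238.8  16.9  13.4] [ 0.3857 -0.1678]
counter 0.63 [228.6 237.2  20.1  16.5] [ 0.3858 -0.1668]
brush 0.6 [108.9 244.1  76.   12.3] [0.3714 0.0726]
scene cam at [-0.1578  0.7495  0.5874]
gauge_a_mid 0.53 [277.1 176.8  14.4   8.9] [ 0.52   -0.3379]
gauge_a 0.62 [277.  178.4  17.5  11.3] [ 0.503  -0.3202]
rack 0.57 [278.7 185.4  52.7  30.5] [ 0.4497 -0.361 ]
rack 0.57 [276.2 179.8  16.7  10.2] [ 0.5787 -0.4347]
filler 0.86 [200.3 119.5  47.5  65.1] [ 1.0025 -0.5931]
pad 0.82 [199.2 118.   49.4  65.1] [ 1.0173 -0.6094]
head 0.81 [201.4 120.1  47.9  65.5] [ 0.9905 -0.5879]
head 0.55 [200.1 117.7  48.8  68.3] [ 1.0028 -0.5965]
label_roll 0.71 [262.4 175.1  17.7  14.5] [ 0.631  -0.4254]
counter 0.52 [281.  223.3  16.5  12.1] [ 0.3857 -0.1599]
brush 0.79 [216.3 250.4  46.7  40.7] [0.37   0.0913]
```

```bash
python3 - <<'E'
import cv2,numpy as np
t=cv2.imread("pics/top0.png"); s=cv2.imread("pics/scene0.png")
# top crop x 200-400, y 50-260 -> scale 3 ; scene crop
cv2.imwrite("pics/topc.png",cv2.resize(t[55:255,200:400],None,fx=3,fy=3,interpolation=cv2.INTER_CUBIC))
cv2.imwrite("pics/scenec.png",cv2.resize(s[105:255,180:380],None,fx=4,fy=4,interpolation=cv2.INTER_CUBIC))
E
```

```text
(no output)
```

View pics/topc.png

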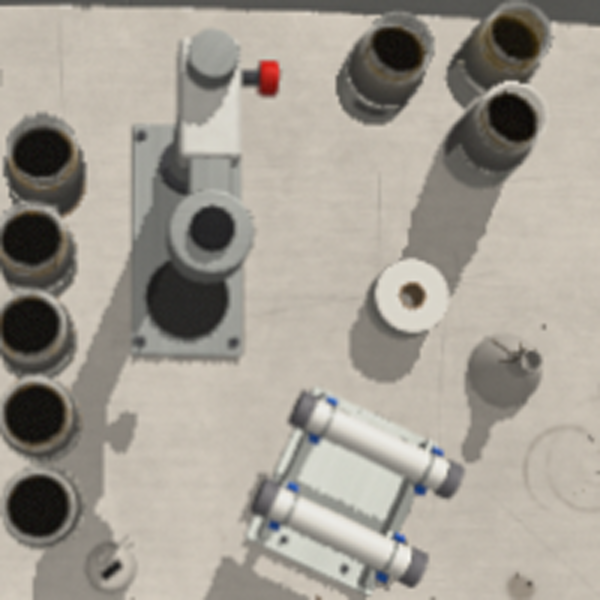

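View pics/scenec.png

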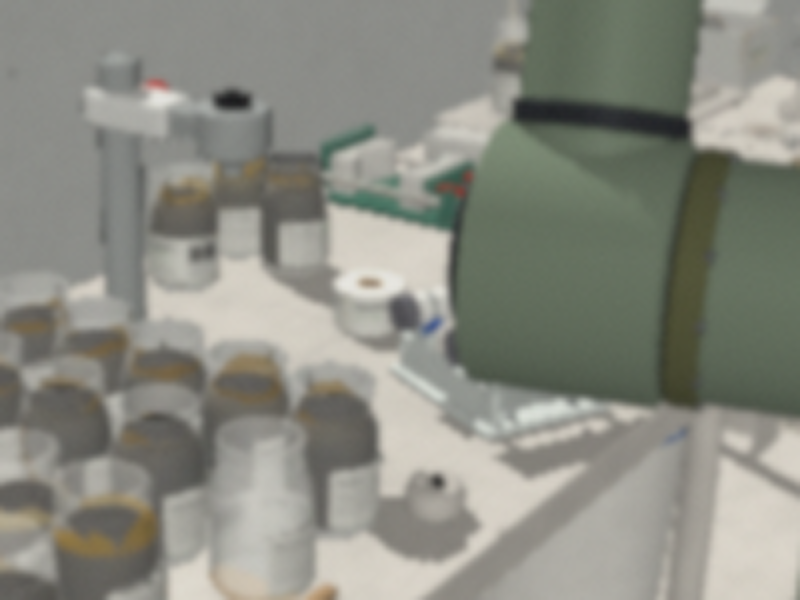

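The top crop shows the front gauge from about (254,494) to (428,568) and the rear one from (292,407) to (462,481). The base plate corners are at (133,126), (243,126), (243,357) and (133,357), with the pad around (188,298), partly hidden by the housing. In the scene crop the arm hides the rack, and the filling head stands at (235,130).

```bash
cat > loc.py <<'E'
from h import *
np.set_printoptions(precision=4,suppress=True)
P=lambda x,y:(200+(x+.5)/3-.5,55+(y+.5)/3-.5)
fr=[atz("top",P(*q),.07) for q in((254,494),(428,568))]
re=[atz("top",P(*q),.07) for q in((292,407),(462,481))]
for g in(fr,re):
    d=g[0]-g[1]; print("mid",(g[0]+g[1])/2,"len",np.linalg.norm(d),"ang",np.degrees(np.arctan2(d[1],d[0])))
pl=[atz("top",P(*q),.006) for q in((133,126),(243,126),(243,357),(133,357))]
print("plate",np.array(pl))
f=(pl[2]+pl[3])/2; b=(pl[0]+pl[1])/2; u=(b-f)/np.linalg.norm(b-f)
print("len",np.linalg.norm(b-f),"pad",f+u*.052, "u",u)
im=cv2.imread("pics/top0.png")
# dark pad fit: threshold
g=im[135:175,240:285].max(2); m=(g<60).astype(np.uint8)
ys,xs=np.nonzero(m); print("dark",xs.min()+240,xs.max()+240,ys.min()+135,ys.max()+135)
l=atz("top",(xs.min()+239.5,154),.01);r=atz("top",(xs.max()+240.5,154),.01);bt=atz("top",(262.5,ys.max()+135.5),.01)
print("pad L R",l,r,"bottom",bt)
E
python3 loc.py
```

```text
mid [ 0.4229 -0.3522  0.07  ] len 0.15855396787351514 ang 67.2476985045452
mid [ 0.4955 -0.3835  0.07  ] len 0.156894484828017 ang 66.99399163206532
plate [[ 0.7897 -0.1779  0.006 ]
 [ 0.7919 -0.2792  0.006 ]
 [ 0.5769 -0.278   0.006 ]
 [ 0.5758 -0.1796  0.006 ]]
len 0.2143992770165497 pad [ 0.6284 -0.2288  0.006 ] u [1.     0.0011 0.    ]
dark 249 275 135 167
pad L R [ 0.6286 -0.1912  0.01  ] [ 0.6296 -0.2638  0.01  ] bottom [ 0.5924 -0.2288  0.01  ]
```

```bash
cat >> h.py <<'E'
from scipy.spatial.transform import Rotation as Ro
TH=np.radians(67.0); MID=np.array([.4229,-.3522,.07]); PAD=np.array([.629,-.2285,.01])
def q(R): x=Ro.from_matrix(R).as_quat(); return [x[3],x[0],x[1],x[2]]
def Rbar(s_,tau=0,bar=TH):
    "tool over a level bar; tool x along s*bar; tool tilted tau about y so x side rises (z tips to +x)"
    x=s_*np.array([np.cos(bar),np.sin(bar),0]); z=np.array([0,0,-1.]); y=np.cross(z,x)
    R=np.column_stack([x,y,z]); return R@Ro.from_euler('y',tau).as_matrix()
def Rst(s_,psi,tau=0):
    "bar vertical, bar's s-end (tool x when tau=0) = s_*up; tool horizontal along psi at tau=0"
    z=np.array([np.cos(psi),np.sin(psi),0]); x=s_*np.array([0,0,1.]); y=np.cross(z,x)
    return np.column_stack([x,y,z])@Ro.from_euler('y',tau).as_matrix()
def tcp(g,R): return np.array(g)+bot.grip_depth*R[:,2]   # TCP for grasp point g
E
python3 - <<'E'
from h import *
np.set_printoptions(precision=2,suppress=True)
print(bot.grip_depth)
for s in(1,-1):
  for t in(0,20,40):
   for sg in(1,-1):
    R=Rbar(s,np.radians(t*sg)); print("pick",s,t*sg,bot.solve_ik(tcp(MID,R),q(R)),bot.solve_ik(tcp(MID+[0,0,.12],R),q(R)) is not None)
for s in(1,-1):
  for ps in range(-60,61,20):
   for t in(0,20,40):
    R=Rst(s,np.radians(ps),np.radians(t*s)); a=bot.solve_ik(tcp(PAD+[0,0,.08],R),q(R)) 
    if a is not None: print("place",s,ps,t,R[2,2],np.array(a))
E
```

```text
0.0187
pick 1 0 [-0.83  0.51 -0.42  0.64  0.    1.14] True
pick 1 0 [-0.83  0.51 -0.42  0.64  0.    1.14] True
pick 1 20 [-0.98  0.62 -0.27  0.87  0.29  0.96] True
pick 1 -20 [-0.66  0.49 -0.52  0.47 -0.34  1.3 ] True
pick 1 40 [-1.09  0.81 -0.07  1.18  0.52  0.74] True
pick 1 -40 [-0.5   0.57 -0.55  0.37 -0.69  1.45] True
pick -1 0 [-0.83  0.51 -0.42  0.64  0.   -2.  ] True
pick -1 0 [-0.83  0.51 -0.42  0.64  0.   -2.  ] True
pick -1 20 [-0.66  0.49 -0.52  0.47 -0.34 -1.84] True
pick -1 -20 [-0.98  0.62 -0.27  0.87  0.29 -2.18] True
pick -1 40 [-0.5   0.57 -0.55  0.37 -0.69 -1.69] True
pick -1 -40 [-1.09  0.81 -0.07  1.18  0.52 -2.4 ] True
```

```bash
python3 - <<'E'
from h import *
np.set_printoptions(precision=2,suppress=True)
for h in(.08,.11):
 for s in(1,-1):
  for t in(0,10,20,30,40,50,60):
   ok=[]
   for ps in range(-90,131,10):
    R=Rst(s,np.radians(ps),np.radians(-t*s)); a=bot.solve_ik(tcp(PAD+[0,0,h],R),q(R)) 
    if a is not None: ok.append((ps,np.array(a)))
   print("h",h,"s",s,"below hor",t,[o[0] for o in ok]); 
   if h==.08 and ok: print([str(o[1]) for o in ok[::3]])
E
```

```text
h 0.08 s 1 below hor 0 [-80, -70, 50]
['[-0.04  1.19 -0.6  -1.79 -1.36 -3.14]']
h 0.08 s 1 below hor 10 [-90, -80, -70, -60, -50, 0, 10, 20, 30, 50, 60, 70]
['[-0.03  0.93 -0.32  0.13 -1.39 -1.77]', '[-0.12  1.02 -0.89 -1.63 -0.91 -2.91]', '[-0.83  1.04 -0.99 -1.71  0.98  2.87]', '[-0.9   1.11  0.05  1.35  1.31  0.71]']
h 0.08 s 1 below hor 20 [-90, -80, -70, -60, -50, -40, -30, -20, -10, 0, 10, 20, 30, 40, 50, 60, 70, 80]
['[-0.05  0.85 -0.31  0.26 -1.22 -1.73]', '[-0.14  0.83 -0.89 -1.19 -0.83 -2.73]', '[-0.42  0.92 -1.12 -1.69 -0.1  -3.1 ]', '[-0.74  0.86 -1.07 -1.48  0.68  2.84]', '[-0.88  0.76 -0.66 -0.28  1.18  2.04]', '[-0.86  1.08  0.16  1.39  1.09  0.78]']
h 0.08 s 1 below hor 30 [-90, -80, -70, -60, -50, -40, -30, -20, -10, 0, 10, 20, 30, 40, 50, 60, 70, 80, 90]
['[-0.09  0.78 -0.31  0.33 -1.04 -1.75]', '[-0.18  0.67 -0.84 -0.78 -0.72 -2.6 ]', '[-0.42  0.7  -1.07 -1.25 -0.09 -3.09]', '[-0.7   0.67 -1.01 -1.03  0.6   2.74]', '[-0.84  0.67 -0.61 -0.06  1.01  1.97]', '[-0.83  0.95  0.06  1.16  0.97  1.01]', '[-0.74  1.29  0.78  1.92  0.69  0.5 ]']
h 0.08 s 1 below hor 40 [-90,
[... 4413 characters left out ...]
below hor 0 [-80, -70, 50]
h 0.11 s -1 below hor 10 [-90, -80, -70, -60, -50, -40, 0, 10, 20, 30, 50, 60, 70]
h 0.11 s -1 below hor 20 [-90, -80, -70, -60, -50, -40, -30, -20, -10, 0, 10, 20, 30, 40, 50, 60, 70, 80]
h 0.11 s -1 below hor 30 [-90, -80, -70, -60, -50, -40, -30, -20, -10, 0, 10, 20, 30, 40, 50, 60, 70, 80, 90]
h 0.11 s -1 below hor 40 [-90, -80, -70, -60, -50, -40, -30, -20, -10, 0, 10, 20, 30, 40, 50, 60, 70, 80, 90, 100]
h 0.11 s -1 below hor 50 [-90, -80, -70, -60, -50, -40, -30, -20, -10, 0, 10, 20, 30, 40, 50, 60, 70, 80, 90, 100, 110, 120, 130]
h 0.11 s -1 below hor 60 [-90, -80, -70, -60, -50, -40, -30, -20, -10, 0, 10, 20, 30, 40, 50, 60, 70, 80, 90, 100, 110, 120, 130]
```

```bash
python3 - <<'E'
from h import *
np.set_printoptions(precision=3,suppress=True)
print("t",bot.read_clock())
R=Rbar(1); bot.set_gripper(.62)
bot.move_pose(tcp(MID+[0,0,.06],R),q(R))
print("grid w",bot.read_gripper_width())
print("hit",bot.move_linear(tcp(MID,R),speed=.1,until_force=15), bot.read_position())
f0,m0=np.array(bot.read_ft_force()),np.array(bot.read_moment())
bot.set_gripper(0,grasp_force=80); print("w",bot.read_gripper_width(),bot.read_finger_force())
bot.move_linear(tcp(MID+[0,0,.035],R),speed=.06); bot.wait(.5)
f1,m1=np.array(bot.read_ft_force()),np.array(bot.read_moment())
d=np.array([np.cos(TH),np.sin(TH),0]); n=np.cross([0,0,1],d)
print("F0",f0,"F1",f1,"M0",m0,"M1",m1)
dm=m1-m0; print("moment along d, n:",dm@d,dm@n, "t",bot.read_clock())
save("top","pics/lift_t.png"); save("scene","pics/lift_s.png")
t=cv2.imread("pics/lift_t.png")[140:290,230:400]; s=cv2.imread("pics/lift_s.png")[120:270,200:370]
cv2.imwrite("pics/lift.png",cv2.resize(np.hstack([t,s]),None,fx=2.3,fy=2.3,interpolation=cv2.INTER_CUBIC))
E
```

```text
t 1.1
grid w 0.6212597182867082
hit False [ 0.423 -0.353  0.052]
w 0.3011387025665168 77.80842304229736
F0 [ 0.186 -0.069 -0.056] F1 [-0.251 -0.709 -3.209] M0 [ 0.007 -0.044 -0.021] M1 [ 0.126 -0.056  0.002]
moment along d, n: 0.03533812177119515 -0.11393771705545927 t 4.95
```

View pics/lift.png

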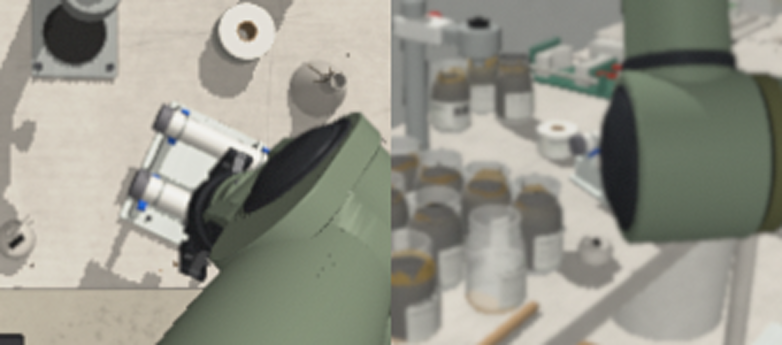

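The picture shows the front gauge hanging level in the gripper. Its left cap is at (145,185) in the left half, and the rear gauge is still in place. I'll average the readings before trusting the sign.

```bash
python3 - <<'E'
from h import *
np.set_printoptions(precision=3,suppress=True)
F=[];M=[]
for i in range(12):
    F.append(bot.read_ft_force()); M.append(bot.read_moment()); bot.wait(.05)
F=np.array(F);M=np.array(M); d=np.array([np.cos(TH),np.sin(TH),0]); n=np.cross([0,0,1],d)
print(F.mean(0),F.std(0),M.mean(0),M.std(0)); print("Md,Mn",M.mean(0)@d,M.mean(0)@n,"Fd",F.mean(0)@d,bot.read_clock())
E
```

```text
[-0.098  0.06  -3.073] [0.36  0.514 0.456] [ 0.08  -0.062  0.013] [0.043 0.025 0.027]
Md,Mn -0.025563408834264528 -0.09807670969901776 Fd 0.016983040272651465 5.65
```

Measured moment over weight gives an offset of about −32 mm, so the −y end is weighted. I'll put the gauge back, regrip it tilted 30° and 15 mm towards the light end, and swing it upright.

```bash
cat >> h.py <<'E'
D=np.array([np.cos(TH),np.sin(TH),0]); T=np.radians(30); PSI=np.radians(5)
RP=Rbar(-1,T); RS=Rst(-1,PSI,T); OFF=.015; G=MID+OFF*D
B=np.array([np.cos(PSI),np.sin(PSI),0])
PRE=PAD-.095*B
E
python3 - <<'E'
from h import *
np.set_printoptions(precision=3,suppress=True)
print("place tool z",RS[:,2],"light end dir",RS@RP.T@D)
for g,R in((G,RP),(G+[0,0,.18],RP),(np.r_[PRE[:2],.25],RS),(np.r_[PRE[:2],.112],RS),(PAD+[0,0,.09],RS)): print(bot.solve_ik(tcp(g,R),q(R)))
R=Rbar(1)
bot.move_linear(tcp(MID+[0,0,.0015],R),speed=.06,until_force=12); bot.set_gripper(.62)
bot.move_linear(tcp(MID+[0,0,.09],R),speed=.15)
bot.move_pose(tcp(G-.08*RP[:,2],RP),q(RP))
print("hit",bot.move_linear(tcp(G,RP),speed=.08,until_force=12),bot.read_position(),tcp(G,RP))
bot.set_gripper(0,grasp_force=90); print("w",bot.read_gripper_width(),bot.read_finger_force())
bot.move_linear(tcp(G+[0,0,.18],RP),speed=.12)
print("F",bot.read_ft_force(),"t",bot.read_clock())
try:
    bot.move_linear(tcp(np.r_[PRE[:2],.25],RS),speed=.08,rotation=q(RS)); print("at pre")
except bot.PlanningError as e: print("ERR",e)
print(bot.read_position(),bot.read_gripper_width(),bot.read_clock())
a=save("top","pics/pre_t.png")[60:250,210:380]; b=save("scene","pics/pre_s.png")[70:260,170:340]
cv2.imwrite("pics/pre.png",cv2.resize(np.hstack([a,b])[:,:,::-1],None,fx=2.3,fy=2.3,interpolation=cv2.INTER_CUBIC))
E
```

```text
place tool z [ 0.863  0.075 -0.5  ] light end dir [ 0. -0.  1.]
[-0.544  0.524 -0.538  0.427 -0.518 -1.736]
[-0.544  0.296 -0.339  0.854 -0.518 -1.736]
[-0.921  0.138 -1.003 -0.316  0.822 -0.671]
[-0.921  0.54  -1.116 -0.83   0.822 -0.671]
[-0.74   0.628 -0.968 -0.89   0.691 -0.498]
hit False [ 0.425 -0.347  0.054] [ 0.425 -0.347  0.054]
w 0.3064484142726497 87.61569499969482
F [ 1.533  0.371 -2.631] t 12.85
at pre
[ 0.551 -0.236  0.241] 0.3041190159374851 16.0583
```

View pics/pre.png

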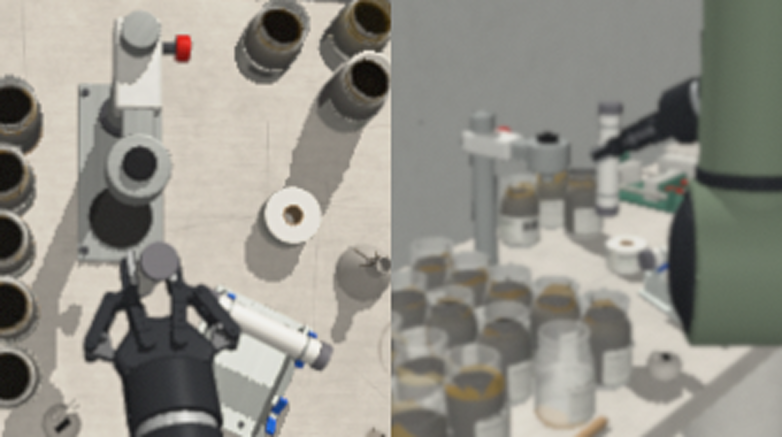

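The gauge is held upright in front of the pad. Its top cap is at (160,263) in the left half, and in the right half the bar runs from (611,103) to (606,212). Checking those against expectation:

```bash
python3 - <<'E'
from h import *
np.set_printoptions(precision=4,suppress=True)
print("top cap",atz("top",(210+159/2.3,60+262/2.3),.31),"expect",PRE)
top,bot_=np.r_[PRE[:2],.31],np.r_[PRE[:2],.16]
print("scene expected",(proj("scene",[top,bot_])-[170-170,70])*2.3, "seen 610,106 606,208")
E
```

```text
top cap [ 0.5331 -0.2383  0.31  ] expect [ 0.5344 -0.2368  0.01  ]
scene expected [[608.2397 103.6275]
 [606.4282 213.7208]] seen 610,106 606,208
```

```bash
python3 - <<'E'
from h import *
np.set_printoptions(precision=3,suppress=True)
q0=PAD[2]+.075+OFF
bot.move_linear(tcp(np.r_[PRE[:2],q0+.012],RS),speed=.1)
print("hit entering",bot.move_linear(tcp(np.r_[PAD[:2],q0+.012],RS),speed=.06,until_force=8))
bot.wait(.3); print("F",bot.read_ft_force())
print("contact",bot.move_linear(tcp(np.r_[PAD[:2],q0-.006],RS),speed=.015,until_force=5))
p=np.array(bot.read_position()); print("grasp pt",p-bot.grip_depth*RS[:,2],"want z",q0,bot.read_ft_force(),bot.read_clock())
a=save("top","pics/pl_t.png")[60:250,210:380]; b=save("scene","pics/pl_s.png")[70:260,170:340]
cv2.imwrite("pics/pl.png",cv2.resize(np.hstack([a,b])[:,:,::-1],None,fx=2.3,fy=2.3,interpolation=cv2.INTER_CUBIC))
E
```

```text
hit entering False
F [-0.304 -0.497 -3.317]
contact True
grasp pt [ 0.629 -0.228  0.098] want z 0.09999999999999999 [-0.417 -0.58   4.966] 20.6
```

View pics/pl.png

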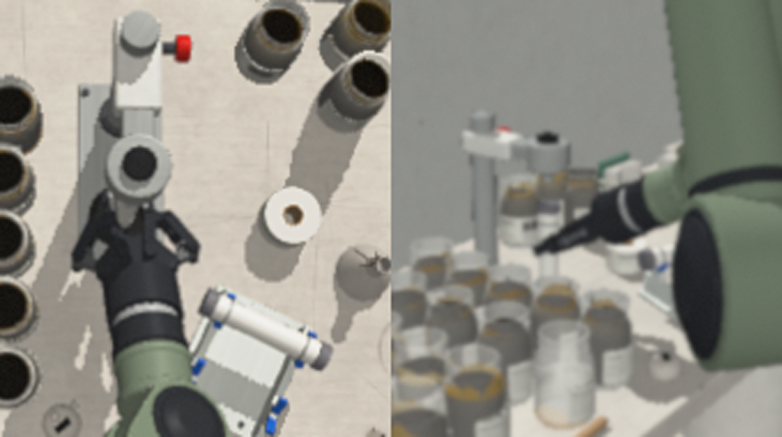

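The gauge is on the pad: contact came 2 mm from the expected height. The bar is under the spout at (549,235) in the right half, and the rear gauge lies undisturbed at (208,300)–(320,355). Now releasing and backing straight out.

```bash
python3 - <<'E'
from h import *
np.set_printoptions(precision=3,suppress=True)
p=np.array(bot.read_position())
bot.set_gripper(.45); bot.wait(.2); bot.set_gripper(.75); bot.wait(.3)
print("hit",bot.move_linear(p-.095*B,speed=.06,until_force=6))
p2=p-.095*B; bot.move_linear(p2+[-.06,-.04,.16],speed=.15); bot.wait(.5)
print(bot.read_ft_force(),bot.read_clock())
a=save("top","pics/end_t.png")[60:250,210:380]; b=save("scene","pics/end_s.png")[70:260,170:340]
cv2.imwrite("pics/end.png",cv2.resize(np.hstack([a,b])[:,:,::-1],None,fx=2.3,fy=2.3,interpolation=cv2.INTER_CUBIC))
print("scene expected",(proj("scene",[PAD+[0,0,.15],PAD])-[0,70])*2.3)
E
```

```text
hit False
[ 0.417 -0.557 -0.402] 25.3833
scene expected [[547.463 201.344]
 [548.306 299.421]]
```

View pics/end.png

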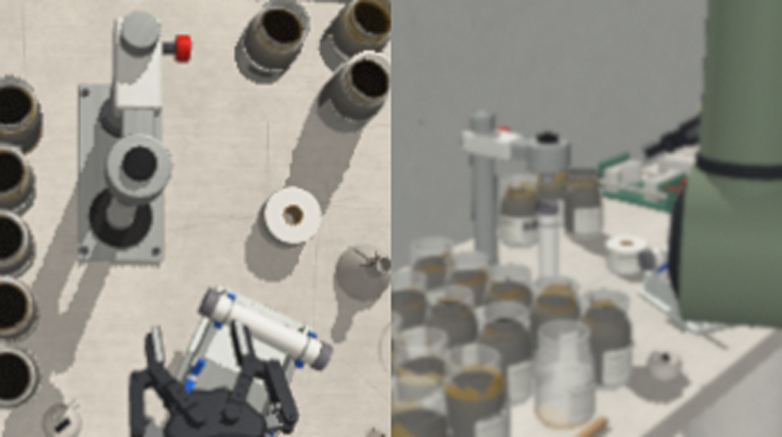

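The gauge stands upright at (548,205) in the right half, right where it was expected, with its foot at the centre of the pad at (121,215) in the left half. The rear gauge and the things round about are in place, and the gripper is clear.

```bash
python3 -c "
from cell import bot
print(bot.close_job())"
```

```text
the job is handed in; nothing more can be done
None
```

The front gauge is standing upright on the pad with its weighted end (the −y end as it lay in the rack) down, the gripper has let go and is clear, the rear gauge and the surroundings looked undisturbed in the last pictures, and the job was handed in after about 26 s on the robot's clock, with no verdict shown.

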